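# Free the purge plug from the wide pipe

## Task

The weld on the wide pipe has been passed, so take its tapered purge plug out: it is jammed in its taper, so first twist it by its T-handle to break it free, then pull it straight up and out. Stand the plug upright in the middle of the square steel tray, set down rather than dropped, and let go. Leave the plug of the slimmer pipe alone.

Things in the scene. Friction and masses are not known exactly. Their poses are not given: they have to be found in the camera images.
- big_plug: Plug to remove: aluminium cone in the wide pipe's mouth, 94 mm tall, about 0.4 kg. Origin: centre of its flat 68 mm foot, z up. Cone 90 to 104 mm wide, its top 56 mm above the foot, then an 18 mm stem and a square steel T-bar, 64 mm long along x, 14 mm wide along y, 80 to 94 mm up (centre 87). Twist over 25 degrees, either way (45 is good, stop at 80), 0.2 N m; before that it cannot lift.
- big_pipe: The wide pipe: fixed upright dark steel stub, 114 mm across, 83 mm tall, on a low 126 mm flange, a weld bead around it. Origin: centre of its underside on the table, z up. The plug's foot starts 35 mm above it, so the T-bar centre is 122 mm above the table; axes of pipe and plug start parallel. Once twisted, the plug lifts straight up with only its weight; 50 mm clears the pipe.
- slim_bar_end (a point): One end of the T-bar, 25 mm from its middle, of the other, smaller plug (cone 68 mm wide) in the slimmer, taller fixed pipe (76 mm across, 103 mm tall). Leave it alone. The top of this T-bar is 149 mm above the table, the tallest thing between pipes and tray.
- tray: Empty square tray of plain steel, fixed, 170 x 170 mm outside, 30 mm high, walls and floor 5 mm thick. Origin: centre of its underside on the table, x and y along its sides, z up; its inner floor is 5 mm above the origin.
There are look-alikes about, which are no part of the job. Leave any brown look-alike of the big_plug alone. Leave any green look-alike of the big_pipe alone.

How it is judged:
By the outcome, as a careful person would: the job done as asked, in the order asked, and still so for the second after the job is handed in, with the robot touching nothing.
It also fails if it takes over 51 s, if anything falls off the work surface, if the arm or the gripper's body presses on something with over 40 N, if the wrist force passes 120 N, or if a joint passes its speed limit or range.

## Robot

A 6-joint arm with a two-finger parallel gripper is mounted at the origin on the work surface. World frame = base frame: x ahead of the robot, y to its left, z up, the work surface at z = 0. Lengths are in m, angles in rad, forces in N, time in s.
With the tool pointing down it reaches from about 0.35 to 0.975 m from the base axis. Payload 4.9 kg.
Tool frame: the origin (TCP) lies at the very end of the fingers, on their centre line; the grasp point (between the pads) lies 19 mm behind it (pinch_z is the distance from the TCP to the grasp point, in m); z points along the fingers, y is the line along which they close (so a half turn about z gives the same grasp; the last joint's range is limited). The gripper opens to 85 mm and grips with 20 to 120 N. Pads are 22 mm wide; open, the fingers measure 114 mm over their backs; the gripper's body (76 mm by 85 mm) begins 54 mm behind the grasp point. The pads swing forward as they close: fully open they stand 13 mm farther back than shut.
Start: joints at [1.06, 0.053, 1.613, -0, 1.476, -0.119], TCP at [0.239, 0.578, 0.231] pointing down, gripper open.
Joint ranges: [-3.01, 3.01], [-1.01, 2.22], [0.06, 2.58], [-1.02, 4.17], [0.09, 2.62], [-3.14, 3.14]. Speed limits (rad/s): [2.57, 2.57, 3.14, 3.14, 3.14, 3.14].

## Interface

Orientations are given as a unit quaternion [w, x, y, z].
In Python, from plant import * gives the robot as it stands. The module is installed in compiled form; this text tells all that it offers.
- The arm moves only by the tool play_rows, never from a script. Its arguments are lists of equal length, an entry for each row: "linear": the shift along the world's x, y, z in m, a list of three; "turn": the turn about the world's z in degrees. A call has 1 to 8 rows; each row shifts and turns the commanded pose from where the row before left it; what a row does not reach is not made up. A row lasts 1/8 s, in which the tool goes at most 62.5 mm and 10.7 degrees, less where a joint would pass 70% of its speed; a pose out of reach is approached as far as the arm can. A call is refused whole if a number of a shift passes 0.0625 or a number of a turn 10.7, either way. A call with a gripper value outside its range is refused whole. "hand" is the finger opening in m, from 0 to 0.0854, set as the call begins (left out, the last holds). The fingers move at their own pace and stop on an object; the grip force is fixed at half the most. Time passes only in rows, so rows that do not move let the fingers close. It gives the time, the measured TCP pose, the force, the opening and the grip force at its end, in the units of the state.
- state(): the state, without advancing time (a new reading comes with each control period).
- grab_frame(name): name is "scene" or "top" or "wrist"; returns the picture (400x640x3 uint8, red, green, blue); there is no depth.
- camera_info(name): a dict with "camera_matrix" (3x3 intrinsics, pixels), "distortion" ([k1, k2, p1, p2, k3] as OpenCV has them; the pictures are not rectified), "origin" and "attitude" of the camera in the world; the wrist camera has in their place "mount" (4x4, takes a point from camera to tool coordinates, whose origin is the TCP and whose axes are the flange's). Camera axes: x right, y down, z forward; pixel columns grow to the right and rows downward; lengths in m; the calibration is good to about 2 mm. A picture is of the moment at which its call begins: read the wrist's pose just before it. camera_info takes no time and is no camera call.
- job_done(): hands the job in; it is judged then, once.
Trained networks look in the newest picture that a camera, given by its name, has taken for a name from the list of things; names that differ only in an ending like _2 or _b are one class to them, and where a whole thing is asked for, a point or a joint stands for the part that bears it (a point fixed in the world has none). Each returns a list of dicts, best first, with "p" (0 to 1); they miss things now and then, are a little off and sometimes report something else, mostly with a low value. They report only what shows in the picture. A call takes as long as a camera call. They do not tell look-alikes from the thing itself.
- trace(camera, thing): "region" (400x640 bool, what is visible of it) and "location" ([column, row] in pixels, amid what is visible of it).
The state is a dict: "time": time; "joint_pos": joint angles; "joint_vel": joint speeds; "joint_efforts": joint torques, N m; "tool_pos": TCP position; "tool_rot": TCP orientation; "contact_force": force on the tool from outside, world axes, zero at the start; "ft_torque": the same for the moment, N m; "gripper_width": opening from 0.0 (shut) to 1.0 (fully open); "grasp_force": force on a finger pad.
Only numpy, scipy, OpenCV 4.12 (cv2) and the standard library are available. Lean on these libraries where they do the work, as an engineer would, in place of code of your own. Each camera call takes 0.05 s, during which the arm holds its last target. There are 200 camera calls.

## Working session

There is one attempt and no reset: what is moved stays moved. The work goes in short steps, Python scripts to look and compute and a tool call to move; the robot and the scene stay as the last step left them, time stands still between calls to the robot, and variables do not carry over. Pictures are saved under pics/ and viewed, at most 10 in all, crops included, and the job is handed in when it is done.

Besides the shell and the picture viewer there is one more tool, called after "Call:" by a JSON object that holds its "api" and its "payload". play_rows: Moves the arm, as the interface text tells. Its arguments: {"type":"object","properties":{"linear":{"type":"array","items":{"type":"array","items":{"type":"number"}}},"turn":{"type":"array","items":{"type":"number"}},"hand":{"type":"number"}},"required":["linear","turn"]}

```bash
mkdir -p pics; python3 - <<'E'
from plant import *
import cv2,numpy as np
s=state();print(s)
for c in("scene","top"):
    im=grab_frame(c);cv2.imwrite(f"pics/{c}0.png",im[:,:,::-1])
    print(c,camera_info(c))
    for t in("big_plug","big_pipe","tray","slim_bar_end"):
        for d in trace(c,t):
            ys,xs=np.where(d["region"]);print(t,round(d["p"],2),d["location"],xs.min(),xs.max(),ys.min(),ys.max(),len(xs))
print(camera_info("wrist"))
E
```

```text
{'time': 0.0, 'joint_pos': array([ 1.06002231e+00,  5.33389567e-02,  1.61428594e+00, -2.01254606e-05,
        1.47601464e+00, -1.19004485e-01]), 'joint_vel': array([-0.0001872 , -0.00098818, -0.00073138,  0.00080853, -0.00175779,
        0.00022497]), 'joint_efforts': array([-2.07628385e-03, -3.93658769e+01, -3.70184040e+01, -1.53627734e-04,
        6.81177320e-03, -1.89747840e-05]), 'tool_pos': array([0.23834042, 0.57709534, 0.23007894]), 'tool_rot': array([-3.07446578e-04,  1.94633412e-01,  9.80875521e-01, -9.76219954e-04]), 'contact_force': array([-1.00492226, -0.1122712 , -0.56564789]), 'ft_torque': array([-0.01149956, -0.00252543,  0.01595479]), 'grasp_force': 0.0, 'gripper_width': 1.0001300794432695}
scene {'camera_matrix': array([[397.11078491,   0.        , 311.94186718],
       [  0.        , 397.11078491, 201.00159035],
       [  0.        ,   0.        ,   1.        ]]), 'distortion': array([-0.05049879,  0.        ,  0.        ,  0.        ,  0.        ]), 'origin': array([1.25136967, 0.30619037, 0.75054324]), 'attitude': array([-0.23314466,  0.4921142 ,  0.76131336, -0.3
[... 949 characters left out ...]
0.95 [224.8, 216.8] 183 265 176 256 5046
slim_bar_end 0.59 [310.1, 173.9] 297 326 160 189 700
{'camera_matrix': array([[312.86119082,   0.        , 321.49647222],
       [  0.        , 312.86119082, 198.46584746],
       [  0.        ,   0.        ,   1.        ]]), 'distortion': array([-0.0536925,  0.       ,  0.       ,  0.       ,  0.       ]), 'mount': array([[ 1.52825567e-05, -9.48285755e-01, -3.17417904e-01,
         8.13642014e-02],
       [ 9.99999712e-01,  2.55341359e-04, -7.14685649e-04,
         1.21656849e-04],
       [ 7.58776139e-04, -3.17417802e-01,  9.48285486e-01,
        -1.44045462e-01],
       [ 0.00000000e+00,  0.00000000e+00,  0.00000000e+00,
         1.00000000e+00]])}
```

View pics/scene0.png

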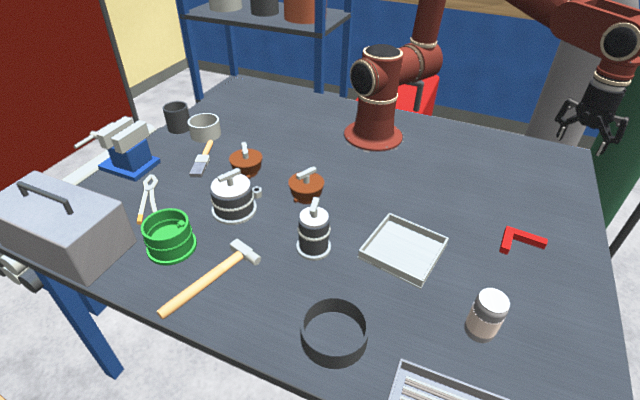

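View pics/top0.png

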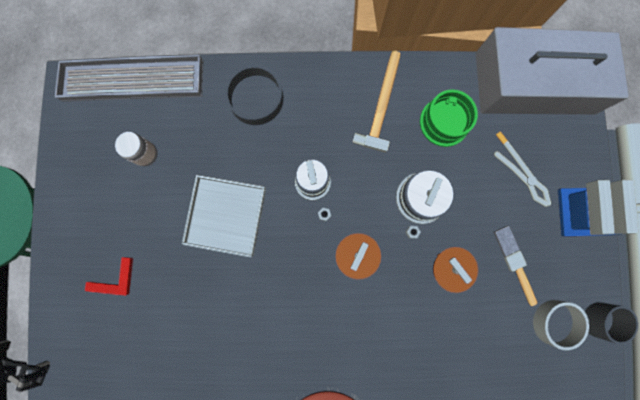

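The scene view shows the aluminium plug in the steel wide pipe at (235,186), with brown look-alikes at (302,183) and (245,160). In the top view the same three are at (428,194), (357,254) and (453,268). The green pipe look-alike is at scene (170,238), the slim pipe at top (312,177), and the tray at top (225,217). Only the plug at top (428,194) is aluminium and sits in a dark steel wide pipe, so that is the one. I'll confirm it in a crop and measure.

```bash
cat > h.py <<'E'
from plant import *
import cv2,numpy as np
from scipy.spatial.transform import Rotation as R
def cam(n,s=None):
    i=camera_info(n)
    if n=="wrist":
        T=np.eye(4);T[:3,:3]=R.from_quat(s["tool_rot"],scalar_first=True).as_matrix();T[:3,3]=s["tool_pos"]
        T=T@i["mount"];return i["camera_matrix"],i["distortion"],T[:3,:3],T[:3,3]
    return i["camera_matrix"],i["distortion"],R.from_quat(i["attitude"],scalar_first=True).as_matrix(),i["origin"]
def ray(c,uv,z):
    K,D,Rm,o=c
    p=cv2.undistortPoints(np.array(uv,float).reshape(-1,1,2),K,D)[:,0]
    d=np.c_[p,np.ones(len(p))]@Rm.T
    return o+d*((z-o[2])/d[:,2])[:,None]
def proj(c,P):
    K,D,Rm,o=c
    return cv2.projectPoints((np.array(P,float).reshape(-1,3)-o)@Rm,np.zeros(3),np.zeros(3),K,D)[0][:,0]
E
python3 - <<'E'
from h import *
c=cam("top");cs=cam("scene");im=grab_frame("top")
print("plug",ray(c,[[428.4,194.3]],.1))
for t in("big_plug","tray"):
    for d in trace("top",t):
        m=d["region"].astype(np.uint8)
        cn=max(cv2.findContours(m,0,2)[0],key=cv2.contourArea)
        if t=="tray":
            b=cv2.boxPoints(cv2.minAreaRect(cn));P=ray(c,b,.03);print(b,P,P.mean(0),np.diff(P,axis=0))
        else:
            (u,r)=cv2.minEnclosingCircle(cn);print(d["p"],u,r,ray(c,[u],.091))
sc=grab_frame("scene")
a=cv2.resize(im[155:235,380:480],None,fx=6,fy=6,interpolation=2);b=cv2.resize(sc[155:235,195:230+65-30],None,fx=6,fy=6,interpolation=2)[:, :200*2]
o=np.hstack([a,b])[:,:,::-1]
o=cv2.resize(o,None,fx=.78,fy=.78);print(o.shape)
cv2.imwrite("pics/crop1.png",o)
E
```

```text
plug [[ 0.56054332 -0.23210614  0.1       ]]
0.91 (358.0, 255.75) 22.617847442626953 [[ 0.42735961 -0.07193448  0.091     ]]
0.73 (429.3712463378906, 193.1418914794922) 23.14446449279785 [[ 0.56424047 -0.23673298  0.091     ]]
0.67 (455.0605163574219, 269.34075927734375) 22.706872940063477 [[ 0.39307507 -0.2872637   0.091     ]]
[[181.7471  243.98024]
 [194.33374 173.85475]
 [266.02417 186.72227]
 [253.43753 256.84778]] [[0.45834187 0.33984881 0.03      ]
 [0.62674555 0.31324939 0.03      ]
 [0.59280593 0.13879877 0.03      ]
 [0.42689424 0.16827016 0.03      ]] [0.5261969  0.24004178 0.03      ] [[ 0.16840368 -0.02659943  0.        ]
 [-0.03393962 -0.17445061  0.        ]
 [-0.16591169  0.02947139  0.        ]]
(374, 780, 3)
```

View pics/crop1.png

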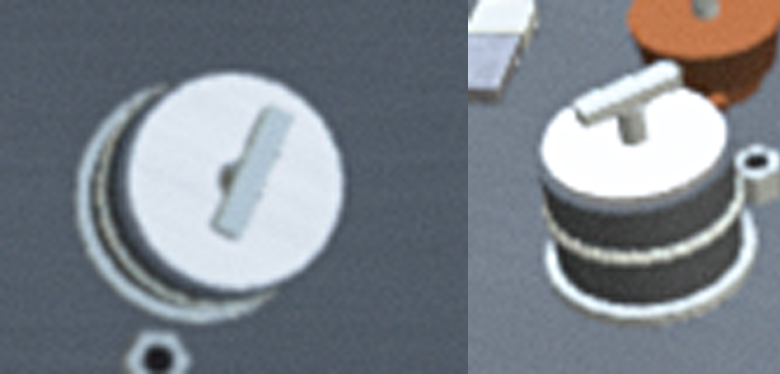

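The crop confirms it. Left, the aluminium disc sits in dark steel with a weld bead, and the T-bar runs from about top (439,178) to (428,205). Right is the scene view of the same plug, with the brown one behind it untouched.

```bash
python3 - <<'E'
from h import *
c=cam("top")
e=ray(c,[[439.0,178.5],[428.5,205.4],[434.3,191.8]],.129);print(e,np.linalg.norm(e[0]-e[1]),np.degrees(np.arctan2(*(e[0]-e[1])[1::-1])))
d=ray(c,[[380+236/4.68,155+180/4.68]],.091);print(d)
s=state();M=R.from_quat(s["tool_rot"],scalar_first=True).as_matrix();print(M)
print(proj(cam("scene"),[[.561,-.236,.122]]), "slim",ray(c,[[311,172]],.149))
E
```

```text
[[ 0.59135195 -0.24981308  0.129     ]
 [ 0.53286928 -0.22384653  0.129     ]
 [ 0.56228065 -0.23796418  0.129     ]] 0.06398815070975655 -23.941423786629528
[[ 0.56347955 -0.23911166  0.091     ]]
[[-9.24201339e-01  3.81905595e-01  3.00580656e-05]
 [ 3.81905596e-01  9.24201338e-01  5.54193195e-05]
 [-6.61475627e-06  6.26979528e-05 -9.99999998e-01]]
[[229.42804337 175.38910403]] slim [[0.60573947 0.02841739 0.149     ]]
```

Call:
{"api": "play_rows", "payload": {"linear": [[0.02,-0.051,0],[0.02,-0.051,0],[0.02,-0.051,0],[0.02,-0.051,0],[0.02,-0.051,0],[0.02,-0.051,0],[0.02,-0.051,0],[0.02,-0.051,0]], "turn": [0,0,0,0,0,0,0,0], "hand": 0.05}}

```text
time: 1.7
tool_pos: [0.3991, 0.168, 0.2317]
tool_rot: [0.001, 0.195, 0.981, 0.0]
contact_force: [0.4, -0.1, -0.9]
gripper_width: 0.585
grasp_force: 0.0
```

Call:
{"api": "play_rows", "payload": {"linear": [[0.02,-0.051,0],[0.02,-0.051,0],[0.02,-0.051,0],[0.02,-0.051,0],[0.02,-0.051,0],[0.02,-0.051,0],[0.02,-0.051,0],[0.02,-0.051,0]], "turn": [0,0,0,0,0,0,0,0]}}

```text
time: 2.7
tool_pos: [0.5592, -0.2402, 0.2315]
tool_rot: [0.0, 0.195, 0.981, 0.0]
contact_force: [0.6, 0.4, 0.0]
gripper_width: 0.587
grasp_force: 0.0
```

Call:
{"api": "play_rows", "payload": {"linear": [[0.003,0,0],[0,0,0],[0,0,0]], "turn": [-1.5,0,0]}}

```text
time: 3.08
tool_pos: [0.5615, -0.2372, 0.2314]
tool_rot: [-0.0, 0.207, 0.978, 0.0]
contact_force: [-0.2, -0.2, -0.1]
gripper_width: 0.582
grasp_force: 0.0
```

```bash
python3 - <<'E'
from h import *
s=state();c=cam("wrist",s);im=grab_frame("wrist")
M=R.from_quat(s["tool_rot"],scalar_first=True).as_matrix()
print(s["time"],s["tool_pos"],s["joint_pos"],"yaw y",np.degrees(np.arctan2(M[1,1],M[0,1])))
b=np.radians(-23.9);u=np.array([np.cos(b),np.sin(b),0]);v=np.array([-u[1],u[0],0])
C=np.array([.5625,-.2385,.129]);P=[C+.032*i*u+.007*j*v for i,j in((1,1),(1,-1),(-1,-1),(-1,1))]
q=proj(c,P);print(q,proj(c,[C]))
o=im[:,:,::-1].copy();cv2.polylines(o,[np.round(q).astype(int)],True,(0,0,255),1)
cv2.imwrite("pics/w1.png",o)
E
```

```text
3.075 [ 0.56145016 -0.23721586  0.23143591] [-5.21846915e-01  1.63755669e-02  1.64989741e+00  1.09288114e-04
  1.47536347e+00 -1.67615884e+00] yaw y 66.13660486183284
[[328.75723133 233.95899404]
 [312.55806605 233.94439298]
 [311.88467432 160.90032921]
 [329.39919754 160.91328146]] [[320.64928874 198.85449381]]
```

View pics/w1.png

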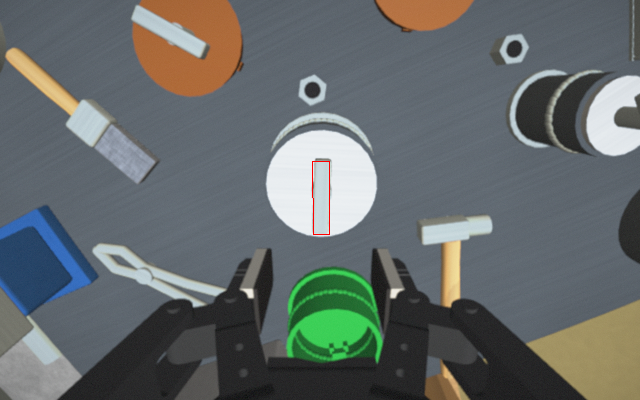

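The predicted bar outline lies on the real T-bar at (320,198) to within about 1 mm, between the fingers. Going down to grasp.

Call:
{"api": "play_rows", "payload": {"linear": [[0,-0.001,-0.03],[0,0,-0.03],[0,0,-0.025],[0,0,-0.018],[0,0,-0.013],[0,0,-0.011],[0,0,0],[0,0,0]], "turn": [0,0,0,0,0,0,0,0]}}

```text
time: 4.12
tool_pos: [0.5622, -0.2397, 0.1051]
tool_rot: [0.001, 0.207, 0.978, -0.0]
contact_force: [0.0, -0.8, 0.6]
gripper_width: 0.588
grasp_force: 0.0
```

Call:
{"api": "play_rows", "payload": {"linear": [[0,0,0],[0,0,0],[0,0,0],[0,0,0],[0,0,0],[0,0,0]], "turn": [0,0,0,0,0,0], "hand": 0.0}}

```text
time: 4.88
tool_pos: [0.5623, -0.2392, 0.1051]
tool_rot: [0.001, 0.207, 0.978, 0.0]
contact_force: [0.8, 3.0, 4.9]
gripper_width: 0.179
grasp_force: 58.7
```

Call:
{"api": "play_rows", "payload": {"linear": [[0,0,0],[0,0,0],[0,0,0],[0,0,0],[0,0,0],[0,0,0],[0,0,0],[0,0,0]], "turn": [-3,-6,-8,-8,-8,-8,-5,0]}}

```text
time: 5.88
tool_pos: [0.5619, -0.2397, 0.1049]
tool_rot: [0.0, 0.573, 0.82, -0.0]
contact_force: [1.1, 1.6, 5.8]
gripper_width: 0.175
grasp_force: 58.9
```

```bash
python3 - <<'E'
from h import *
s=state();c=cam("wrist",s);im=grab_frame("wrist");t=grab_frame("top")
print(s["tool_pos"],s["contact_force"],s["ft_torque"],s["joint_pos"])
cv2.imwrite("pics/w2.png",np.hstack([cv2.resize(t[155:235,380:480],(400,320),interpolation=2),im[80:400,120:520]])[:,:,::-1])
E
```

```text
[ 0.56190037 -0.23966198  0.10490325] [1.10878068 1.58718018 5.80274646] [0.32353141 0.0722385  0.11420727] [-5.24752152e-01  1.27376008e-01  1.75224030e+00 -3.89780103e-04
  1.26112231e+00 -8.75898817e-01]
```

View pics/w2.png

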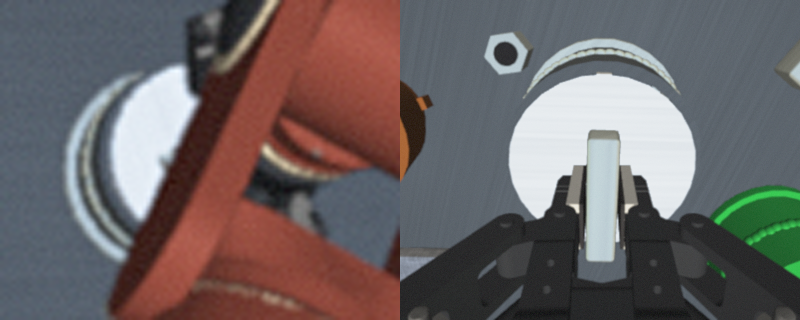

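The left half shows the arm over the plug. The right half shows the T-bar at (600,195) still square in the pads after the 46° twist, so the plug has turned with the hand. Lifting straight up.

Call:
{"api": "play_rows", "payload": {"linear": [[0,0,0.004],[0,0,0.008],[0,0,0.01],[0,0,0.012],[0,0,0.014],[0,0,0.016],[0,0,0.016],[0,0,0]], "turn": [0,0,0,0,0,0,0,0]}}

```text
time: 6.98
tool_pos: [0.5628, -0.2401, 0.1871]
tool_rot: [0.002, 0.573, 0.819, 0.0]
contact_force: [0.3, -0.2, -3.9]
gripper_width: 0.174
grasp_force: 58.9
```

Call:
{"api": "play_rows", "payload": {"linear": [[0,0,0.015],[0,0,0.02],[0,0,0.025],[0,0,0.02],[0,0,0.01],[0,0,0],[0,0,0]], "turn": [0,0,0,0,0,0,0]}}

```text
time: 7.85
tool_pos: [0.5612, -0.2391, 0.2729]
tool_rot: [-0.001, 0.573, 0.819, -0.0]
contact_force: [-0.3, -0.5, -5.0]
gripper_width: 0.175
grasp_force: 58.9
```

```bash
python3 - <<'E'
from h import *
s=state();sc=grab_frame("scene")
print(s["tool_pos"],s["contact_force"],s["ft_torque"])
d=trace("scene","big_plug")
for x in d: print(x["p"],x["location"])
cv2.imwrite("pics/s2.png",cv2.resize(sc[80:260,150:450],(800,480))[:,:,::-1])
# tray centre from both cameras
for n in("scene",):
    m=trace(n,"tray")[0]["region"].astype(np.uint8)
    cn=max(cv2.findContours(m,0,2)[0],key=cv2.contourArea);P=ray(cam(n),cn[:,0],.03)
    r=cv2.minAreaRect(P[:,:2].astype(np.float32)); print(n,r)
t=grab_frame("top");
m=trace("top","tray")[0]["region"].astype(np.uint8)
cn=max(cv2.findContours(m,0,2)[0],key=cv2.contourArea);P=ray(cam("top"),cn[:,0],.03)
print(cv2.minAreaRect(P[:,:2].astype(np.float32)))
E
```

```text
[ 0.56115418 -0.23910476  0.27294679] [-0.33509511 -0.48564121 -4.9989842 ] [-0.05016374 -0.02144295 -0.03257445]
0.77 [224.9, 133.9]
scene ((0.532490611076355, 0.24174544215202332), (0.17688344419002533, 0.19803477823734283), 79.6796646118164)
((0.526631772518158, 0.2414482831954956), (0.17889152467250824, 0.1718519777059555), 79.57190704345703)
```

View pics/s2.png

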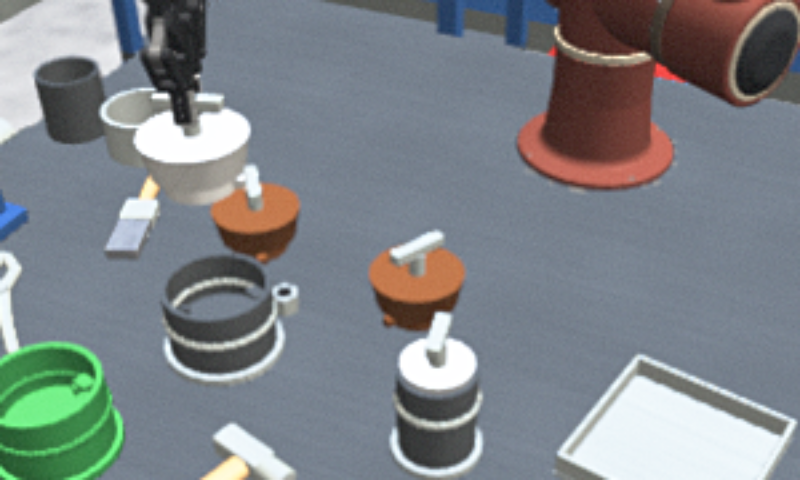

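The plug hangs upright in the hand at (190,150) in the crop. The wide pipe at (220,310) is empty, and the other plugs are as they were. Carrying it over to the tray, whose centre is about (0.527, 0.243).

Call:
{"api": "play_rows", "payload": {"linear": [[-0.001,0.01,0],[-0.001,0.02,0],[-0.002,0.03,0],[-0.003,0.04,0],[-0.003,0.04,0],[-0.003,0.04,0],[-0.003,0.04,0],[-0.003,0.04,0]], "turn": [0,0,0,0,0,0,0,0]}}

```text
time: 9.1
tool_pos: [0.5419, 0.0232, 0.2746]
tool_rot: [0.0, 0.573, 0.82, 0.0]
contact_force: [-0.2, 0.0, -5.3]
gripper_width: 0.173
grasp_force: 58.8
```

Call:
{"api": "play_rows", "payload": {"linear": [[-0.003,0.04,0],[-0.003,0.04,0],[-0.003,0.04,0],[-0.003,0.04,0],[-0.002,0.03,0],[-0.001,0.02,0],[0,0.012,0],[0,0,0]], "turn": [0,0,0,0,0,0,0,0]}}

```text
time: 10.1
tool_pos: [0.5275, 0.2429, 0.2743]
tool_rot: [0.0, 0.573, 0.82, -0.0]
contact_force: [-0.4, 0.0, -4.6]
gripper_width: 0.174
grasp_force: 58.8
```

```bash
python3 - <<'E'
from h import *
s=state();c=cam("wrist",s);im=grab_frame("wrist")
print(s["tool_pos"],s["contact_force"],s["ft_torque"])
o=im[:,:,::-1].copy()
a=np.radians(-10.4);u=np.array([np.cos(a),np.sin(a),0]);v=np.array([-u[1],u[0],0]);C=np.array([.527,.243,.03])
q=proj(c,[C+.085*(i*u+j*v) for i,j in((1,1),(1,-1),(-1,-1),(-1,1))]);cv2.polylines(o,[np.round(q).astype(int)],True,(0,0,255),1)
sc=grab_frame("scene")[:,:,::-1].copy()
q=proj(cam("scene"),[C+.085*(i*u+j*v) for i,j in((1,1),(1,-1),(-1,-1),(-1,1))]);cv2.polylines(sc,[np.round(q).astype(int)],True,(0,0,255),1)
k=cv2.resize(sc[120:320,330:480],(300,400))
cv2.imwrite("pics/w3.png",np.hstack([o[:,90:550],k]))
E
```

```text
[0.52752132 0.24293054 0.2742613 ] [-0.42782406  0.0244677  -4.62208453] [-0.04150022 -0.02725721  0.01269366]
```

View pics/w3.png

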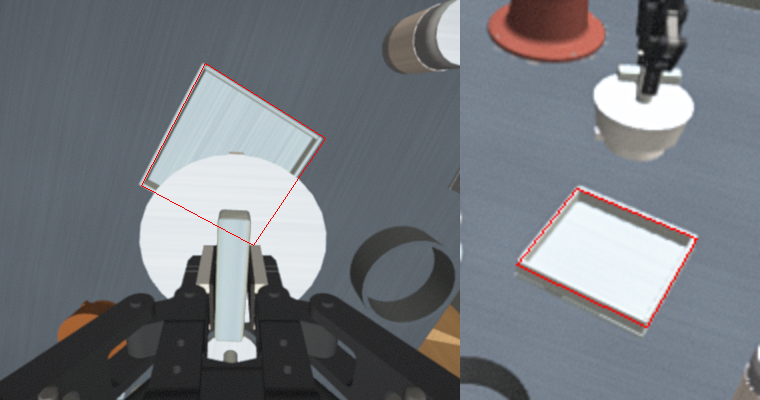

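The predicted tray outline lies on the tray rim in both views, and the plug hangs level and centred over it. Lowering.

Call:
{"api": "play_rows", "payload": {"linear": [[0,0,-0.015],[0,0,-0.03],[0,0,-0.035],[0,0,-0.035],[0,0,-0.03],[0,0,-0.025],[0,0,-0.015],[0,0,0]], "turn": [0,0,0,0,0,0,0,0]}}

```text
time: 11.2
tool_pos: [0.5266, 0.2419, 0.0875]
tool_rot: [-0.001, 0.573, 0.819, -0.001]
contact_force: [0.2, 0.2, -3.6]
gripper_width: 0.172
grasp_force: 58.8
```

Call:
{"api": "play_rows", "payload": {"linear": [[0,0,-0.003],[0,0,-0.003],[0,0,-0.002],[0,0,-0.002],[0,0,-0.001],[0,0,0]], "turn": [0,0,0,0,0,0]}}

```text
time: 11.95
tool_pos: [0.5276, 0.2426, 0.0782]
tool_rot: [-0.0, 0.573, 0.819, -0.0]
contact_force: [0.6, 0.1, -4.0]
gripper_width: 0.175
grasp_force: 58.8
```

Call:
{"api": "play_rows", "payload": {"linear": [[0,0,-0.001],[0,0,-0.001],[0,0,0],[0,0,0]], "turn": [0,0,0,0]}}

```text
time: 12.45
tool_pos: [0.5276, 0.2426, 0.0763]
tool_rot: [-0.0, 0.573, 0.819, 0.0]
contact_force: [-0.4, 0.1, -4.8]
gripper_width: 0.177
grasp_force: 58.8
```

Call:
{"api": "play_rows", "payload": {"linear": [[0,0,-0.001],[0,0,0],[0,0,0]], "turn": [0,0,0]}}

```text
time: 12.82
tool_pos: [0.5278, 0.2427, 0.0754]
tool_rot: [0.0, 0.573, 0.819, 0.0]
contact_force: [0.1, 0.0, -4.7]
gripper_width: 0.172
grasp_force: 59.1
```

Call:
{"api": "play_rows", "payload": {"linear": [[0,0,-0.001],[0,0,0],[0,0,0]], "turn": [0,0,0]}}

```text
time: 13.2
tool_pos: [0.5283, 0.2429, 0.0751]
tool_rot: [0.0, 0.573, 0.819, 0.001]
contact_force: [0.7, -0.0, 0.9]
gripper_width: 0.179
grasp_force: 59.5
```

Call:
{"api": "play_rows", "payload": {"linear": [[0,0,-0.001],[0,0,0],[0,0,0]], "turn": [0,0,0]}}

```text
time: 13.58
tool_pos: [0.5288, 0.2431, 0.0749]
tool_rot: [0.001, 0.573, 0.819, 0.001]
contact_force: [0.5, 1.1, 5.8]
gripper_width: 0.173
grasp_force: 60.1
```

It is on the tray floor: the wrist force has gone from -4.7 N to +5.8 N. Releasing, then retreating straight up.

Call:
{"api": "play_rows", "payload": {"linear": [[0,0,0],[0,0,0],[0,0,0],[0,0,0],[0,0,0]], "turn": [0,0,0,0,0], "hand": 0.05}}

```text
time: 14.2
tool_pos: [0.5276, 0.2426, 0.0732]
tool_rot: [-0.0, 0.573, 0.819, -0.0]
contact_force: [0.7, 0.2, -0.2]
gripper_width: 0.584
grasp_force: 0.0
```

Call:
{"api": "play_rows", "payload": {"linear": [[0,0,0.01],[0,0,0.02],[0,0,0.03],[0,0,0.03],[0,0,0.03],[0,0,0.03],[0,0,0],[0,0,0]], "turn": [0,0,0,0,0,0,0,0]}}

```text
time: 15.2
tool_pos: [0.5274, 0.2425, 0.2233]
tool_rot: [0.0, 0.573, 0.819, -0.0]
contact_force: [-0.2, -1.2, -0.2]
gripper_width: 0.584
grasp_force: 0.0
```

```bash
python3 - <<'E'
from h import *
s=state();c=cam("wrist",s);im=grab_frame("wrist");sc=grab_frame("scene")
print(s["tool_pos"],s["contact_force"])
k=cv2.resize(sc[150:310,340:460],(300,400))
cv2.imwrite("pics/w4.png",np.hstack([im[:,90:550],k])[:,:,::-1])
E
```

```text
[0.52742462 0.24253942 0.22329513] [-0.18078319 -1.18479005 -0.22861999]
```

View pics/w4.png

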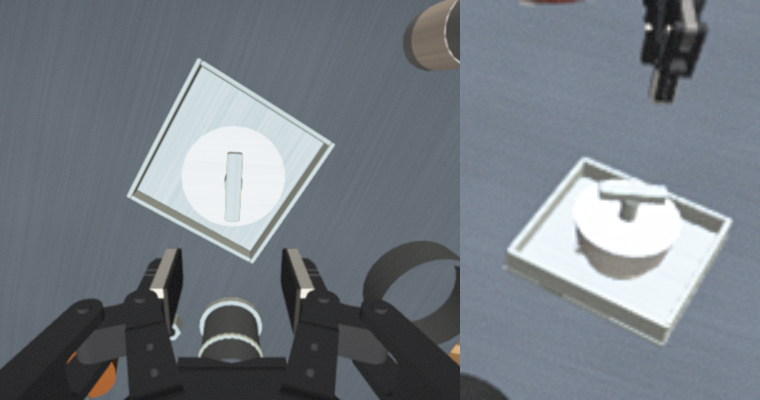

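The plug stands upright in the middle of the tray, at (233,176) in the wrist view, and the hand is clear of it. Handing in.

```bash
python3 -c "
from plant import *
print(job_done())"
```

```text
the job is handed in; nothing more can be done
None
```

The big plug was twisted free by 46°, pulled straight up and out, set down upright in the middle of the tray and released. The job was handed in at about 15 s, and the slim pipe's plug was not touched.

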